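Release and lift out the spent ribbon cassette of the label printer

TASK

The ribbon cassette in the label printer is spent: feel for the release key that is hidden under the cassette's front lip and press it in, without forcing the printer, so that the cassette springs up by itself. Then lift the cassette out by its rib and lay it gently, flat and right way up, in the empty bay of the aluminium tray, next to the fresh cassette. Leave everything else on the table where it is.

Things in the scene. Friction and masses are not known exactly. Their poses are not given: they have to be found in the camera images.
- printer: White bench label printer, fixed. Origin on the table under the middle of the cassette bay; x from its front (facing the robot) to its back, z up. Front panel at x = -50 mm, y -100 to 130, z 6 to 83. Deck round the bay z = 86; bay 84 (x) by 164 (y) mm. Label-roll hood behind it, x 82 to 186, top z = 124. Under the cassette four hooks hold it and a damped spring lifter pushes it up.
- key_line (a point): Middle of the line, along the printer's y, on which the face of the RELEASE KEY lies: printer x = -60, y = 0, z = 51 mm. The grey key, 24 mm wide (y), z 34 to 68, stands 10 mm out of the panel, its middle anywhere from y = -62 to 62 mm: different every time, not measured, hidden by the lip. Find it by touch: run a fingertip along just off the panel to the key's side (it does not give sideways).
- lip (a point): Middle of the lower front edge of the cassette's lip, which overhangs the key by 6 mm (seated: printer x = -66, z = 86). So press the key in +x with a fingertip leaning forward under the lip, 25 to 50 degrees from vertical. It gives against 4 N rising to about 15 N, stop after 9 mm; at 6 to 7 mm the hooks let go and the cassette rises about 19 mm in 0.3 s and stays up. The key then springs back.
- cassette: The spent black ribbon cassette in the printer: block 80 (x) by 160 (y) by 40 mm high, with a lip running 26 mm further to -x at z 30 to 40; 0.24 to 0.38 kg. Origin at the middle of the block's underside, axes as the printer's while seated. Seated, its origin is about 56 mm over the table and it cannot be pulled out; released, about 75 mm, guided by the bay with 2 mm play, and comes straight up.
- rib (a point): Middle of the top of the cassette's grey grip rib, 75 mm above the cassette's origin. The rib is 18 mm thick (cassette x), 70 mm long (y) and stands 35 mm up from the cassette's flat top. Grip it here to lift.
- tray: Aluminium changeover tray, fixed, 300 mm (x) by 215 mm (y), 40 mm high, walls and floor 5 mm, with one wall across its middle that makes two bays, each 142 mm (x) by 205 mm (y) inside. Origin under its centre, on the table. The bay on its -x side is empty; the fresh cassette lies in the other. The tray stands to the left or to the right of the printer.
- bay (a point): Centre of the inner floor of the tray's empty bay, 5 mm above the table; axes as the tray's.
- spare: The fresh cassette, same make and axes as the spent one, lying loose in the tray's other bay. To be left alone.
- carton: Open cardboard carton, 300 x 200 x 60 mm, with a shoe on its last, 115 mm high over all, fixed; on the other side of the printer from the tray. Origin under its centre. Nothing to do with it.
- roll: Loose paper label roll, 68 mm across, 28 mm high, lying on the printer's hood. Origin at the centre of its underside. To be left alone.
- stack_a: Loose stack of strap tabs, 80 x 30 x 24 mm, on the table. Origin at the centre of its underside. To be left alone.
- stack_b: Loose stack of strap tabs, 80 x 30 x 20 mm, on the table. Origin at the centre of its underside. To be left alone.
- shears: Shears lying on the table, about 200 mm long and 11 mm high, origin at the pivot. To be left alone.
- marker: Flat marker pen lying on the table, 120 x 18 x 12 mm. Origin at the underside. To be left alone.
Mind the look-alikes: they are no part of the job. What is shaped like the cassette but green is not meant.

How it is judged:
By the outcome, as a careful person would: the job done as asked, in the order asked, and still so for the second after the job is handed in, with the robot touching nothing.
It also fails if it takes over 67 s, if anything falls off the work surface, if the arm or the gripper's body presses on something with over 40 N, if the wrist force passes 120 N, or if a joint passes its speed limit or range.

ROBOT

A 7-joint arm with a two-finger parallel gripper is mounted at the origin on the work surface. World frame = base frame: x ahead of the robot, y to its left, z up, the work surface at z = 0. Lengths are in m, angles in rad, forces in N, time in s.
With the tool pointing down it reaches from about 0.425 to 0.925 m from the base axis. Payload 6.8 kg.
Tool frame: the origin (TCP) lies on the front face of the gripper's body, between the roots of the fingers; the fingertips stand 73 mm ahead of it and the grasp point (between the pads) lies 54 mm ahead of it (bot.finger_overhang is the z of the fingertips in the tool frame, in m); z points along the fingers, y is the line along which they close (so a half turn about z gives the same grasp; the last joint's range is limited). The gripper opens to 85 mm and grips with 20 to 120 N. Pads are 22 mm wide; open, the fingers measure 114 mm over their backs; the gripper's body (76 mm by 85 mm) begins 54 mm behind the grasp point. The pads swing forward as they close: fully open they stand 13 mm farther back than shut.
Start: joints at [-1.296, 0.477, 0.022, 1.555, -0.011, 1.109, -0.083], TCP at [0.252, 0.626, 0.304] pointing down, gripper open.
Joint ranges: [-2.96, 2.96], [-0.34, 2.1], [-1.41, 1.46], [0.24, 2.44], [-1.37, 4.51], [0.17, 1.92], [-2.96, 2.96]. Speed limits (rad/s): [2.39, 2.39, 3.14, 3.14, 3.14, 3.14, 3.14].

INTERFACE

Orientations are given as a unit quaternion [w, x, y, z].
In Python, from station import bot gives the robot as it stands.
- The arm moves only by the tool servo_tool, never from a script. Its argument "motion" is one flat list of numbers, 7 for each row, row after row: the shift along the tool's x, y, z as a fraction of full scale, then the turn, a rotation vector about the tool's x, y, z as a fraction of full scale, then the closure, from 0 (fully open) to 1 (shut). In form: [tx, ty, tz, ax, ay, az, gripper, tx, ty, tz, ax, ay, az, gripper, ...]. A call has 1 to 5 rows; each row shifts and turns the commanded pose from where the row before left it, along the tool's axes as they then stand; what a row does not reach is not made up. Full scale, the value 1, is 0.02 m for a shift and 0.15 rad for a turn. A row lasts 1/8 s, in which the tool goes at most 62.5 mm and 10.7 degrees, less where a joint would pass 70% of its speed; a pose out of reach is approached as far as the arm can. A call with a number of a shift or a turn outside -1 to 1 is refused whole. A call with a gripper value outside its range is refused whole. The fingers move at their own pace and stop on an object; "grip_force" is the grip in N (left out, the last holds). Time passes only in rows, so rows that do not move let the fingers close. It gives the time, the measured TCP pose, the force, the opening and the grip force at its end, in the units of the state.
- bot.get_obs(): the state, without advancing time (a new reading comes with each control period).
- bot.read_camera(name): name is "scene" or "top" or "wrist"; returns the picture (400x640x3 uint8, red, green, blue); there is no depth.
- bot.get_calibration(name): a dict with "mtx" (3x3 intrinsics, pixels), "k1" (the pictures are not rectified: a ray, as slopes to the right and down, at radius r is drawn at 1 + k1 r^2 times it, then the intrinsics apply), "rvec" (rotation vector, rad) and "tvec" (3), from world to camera coordinates, as OpenCV has them. Camera axes: x right, y down, z forward; pixel columns grow to the right and rows downward; lengths in m; the calibration is good to about 2 mm. A picture is of the moment at which its call begins: read the wrist's pose just before it. get_calibration takes no time and is no camera call; for the wrist camera it gives the pose at the moment of the call.
- bot.hand_in(): hands the job in; it is judged then, once.
Trained networks look in the newest picture that a camera, given by its name, has taken for a name from the list of things; names that differ only in an ending like _2 or _b are one class to them, and where a whole thing is asked for, a point or a joint stands for the part that bears it (a point fixed in the world has none). Each returns a list of dicts, best first, with "p" (0 to 1); they miss things now and then, are a little off and sometimes report something else, mostly with a low value. They report only what shows in the picture. A call takes as long as a camera call. They do not tell look-alikes from the thing itself.
- bot.boxes_of(camera, name): "uv" ([column, row] in pixels, amid what is visible of it).
The state is a dict: "t": time; "q": joint angles; "joint_vel": joint speeds; "joint_torque": joint torques, N m; "eef_pos": TCP position; "tool_rot": TCP orientation; "contact_force": force on the tool from outside, world axes, zero at the start; "torque": the same for the moment, N m; "gripper_width": opening from 0.0 (shut) to 1.0 (fully open); "grasp_force": force on a finger pad.
Only numpy, scipy, OpenCV 4.12 (cv2) and the standard library are available. Lean on these libraries where they do the work, as an engineer would, in place of code of your own. Each camera call takes 0.05 s, during which the arm holds its last target. There are 200 camera calls.

## Working session

There is one attempt and no reset: what is moved stays moved. The work goes in short steps, Python scripts to look and compute and a tool call to move; the robot and the scene stay as the last step left them, time stands still between calls to the robot, and variables do not carry over. Pictures are saved under pics/ and viewed, at most 10 in all, crops included, and the job is handed in when it is done.

Besides the shell and the picture viewer there is one more tool, called after "Call:" in YAML: its name, and indented under it one key for each argument. servo_tool: Moves the arm, as the interface text tells. Shift numbers are shares of 0.02 m and turn numbers shares of 0.15 rad, none past 1 either way. Its arguments: {"type":"object","properties":{"motion":{"type":"array","items":{"type":"number","minimum":-1,"maximum":1}},"grip_force":{"type":"number"}},"required":["motion"]}

```bash
mkdir -p pics; ls; python3 - <<'E'
from station import bot
import cv2
o=bot.get_obs(); print({k:o[k] for k in('t','eef_pos','tool_rot','gripper_width')}, bot.finger_overhang)
for c in("scene","top"):
    im=bot.read_camera(c); cv2.imwrite(f"pics/{c}0.png",im[:,:,::-1])
    k=bot.get_calibration(c); print(c,k)
for n in("printer","cassette","rib","lip","tray","bay","spare","carton"):
    print(n,[(d["uv"],round(d["p"],2)) for d in bot.boxes_of("top",n)])
E
```

```text
pics
{'t': 0.0, 'eef_pos': array([0.25195688, 0.62572872, 0.30290684]), 'tool_rot': array([-1.18459431e-04,  1.90208338e-01,  9.81743309e-01, -9.21248120e-04]), 'gripper_width': 1.0028804539645957} 0.0726
scene {'mtx': array([[473.64319953,   0.        , 316.70792601],
       [  0.        , 473.64319953, 198.04780068],
       [  0.        ,   0.        ,   1.        ]]), 'k1': -0.14111152886074213, 'rvec': array([ 0.77414854,  2.67463112, -0.95213768]), 'tvec': array([ 0.42284916, -0.12815325,  1.56683071])}
top {'mtx': array([[367.405265  ,   0.        , 320.89157866],
       [  0.        , 367.405265  , 197.07194576],
       [  0.        ,   0.        ,   1.        ]]), 'k1': 0.017956886069733537, 'rvec': array([ 2.15480627, -2.16546027,  0.152614  ]), 'tvec': array([0.00604094, 0.52919279, 0.92940698])}
printer [([324.1, 118.5], 0.87)]
cassette [([448.8, 293.7], 0.98), ([321.5, 162.8], 0.65), ([223.6, 317.3], 0.65), ([324.5, 121.0], 0.28)]
rib [([448.8, 299.0], 0.71), ([219.2, 311.3], 0.7), ([322.9, 158.1], 0.59), ([461.6, 192.3], 0.56)]
lip [([220.1, 316.1], 0.93), ([452.3, 293.5], 0.73), ([323.9, 164.1], 0.71), ([319.5, 88.3], 0.58)]
tray [([460.9, 189.9], 0.79)]
bay [([460.8, 193.5], 0.66)]
spare [([467.1, 149.1], 0.66)]
carton [([180.2, 187.0], 0.9), ([319.9, 161.1], 0.53)]
```

View pics/top0.png

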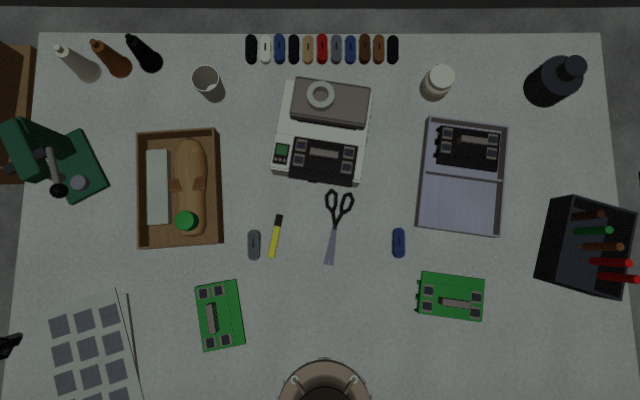

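View pics/scene0.png

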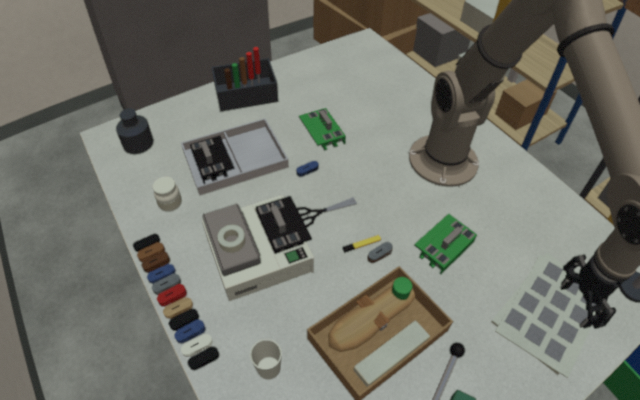

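The top view shows the printer at about (322,130) with its black cassette at (322,160), the tray on the right at (461,178) with its empty bay at (459,205), and the carton with the shoe on the left. The scene view agrees. I'll zoom in on the printer and tray.

```bash
cat > h.py <<'E'
import numpy as np, cv2
from scipy.spatial.transform import Rotation as R
from station import bot
def ray(c,uv):
    k=bot.get_calibration(c); M=k["mtx"]; d=(np.array(uv,float)-M[:2,2])/M[0,0]; s=d.copy()
    for _ in range(20): s=d/(1+k["k1"]*(s@s))
    Rm=cv2.Rodrigues(k["rvec"])[0]; return -Rm.T@k["tvec"], Rm.T@np.r_[s,1]
def onz(c,uv,z):
    o,d=ray(c,uv); return o+d*(z-o[2])/d[2]
def proj(c,P,k=None):
    k=k or bot.get_calibration(c); p=np.atleast_2d(P)@cv2.Rodrigues(k["rvec"])[0].T+k["tvec"]; s=p[:,:2]/p[:,2:]
    return s*(1+k["k1"]*(s**2).sum(1,keepdims=True))*k["mtx"][0,0]+k["mtx"][:2,2]
def toolrot(): 
    q=bot.get_obs()["tool_rot"]; return R.from_quat(np.r_[q[1:],q[0]])
E
python3 - <<'E'
import cv2,numpy as np
im=cv2.imread("pics/top0.png")
a=cv2.resize(im[70:200,262:382],None,fx=4.6,fy=4.6,interpolation=cv2.INTER_CUBIC)[:598]
b=cv2.resize(im[110:245,410:515],None,fx=2.3,fy=2.3,interpolation=cv2.INTER_CUBIC)
o=np.zeros((598,800,3),np.uint8);o[:a.shape[0],:a.shape[1]]=a;o[:b.shape[0],553:553+b.shape[1]]=b
cv2.imwrite("pics/c1.png",o)
E
```

```text
(no output)
```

View pics/c1.png

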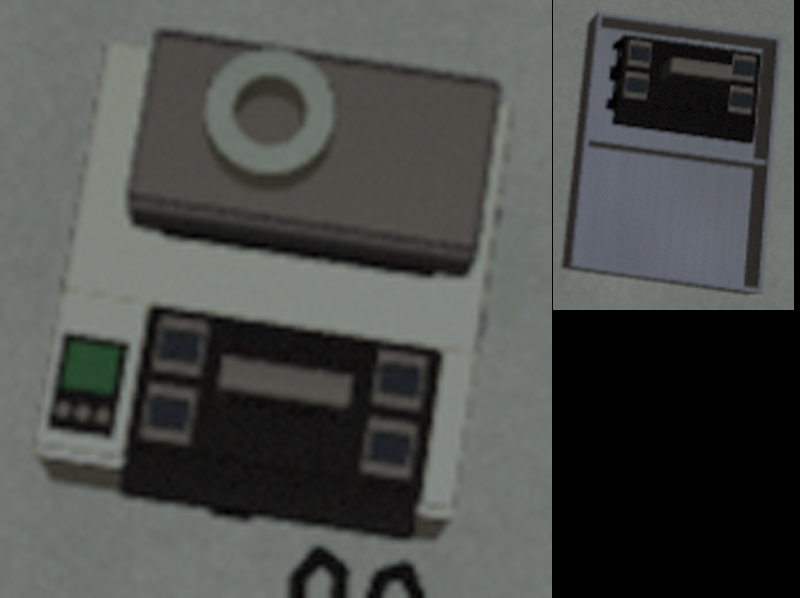

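The crop shows the seated cassette's corners at about (150,308), (440,350), (413,537) and (125,493), and the rib top centred at about (286,381). The tray rim corners are at (598,12), (778,38), (763,292) and (563,268).

```bash
cat > fit.py <<'E'
from h import *
from scipy.optimize import least_squares
def fit(c,P,uv,x0=(0.6,0,0)):
    P=np.array(P,float)/1000; uv=np.array(uv,float)
    k=bot.get_calibration(c)
    def W(x): 
        r=R.from_euler('z',x[2]); return r.apply(P)+[x[0],x[1],0]
    s=least_squares(lambda x:(proj(c,W(x),k)-uv).ravel(),x0,loss='soft_l1')
    return s.x,s.fun.reshape(-1,2)
E
python3 - <<'E'
from fit import *
P=[(40,80,96),(40,-80,96),(-66,80,96),(-66,-80,96),(0,0,131),(-50,130,86),(-50,-100,86)]
a=np.array([(150,308),(440,350),(125,493),(413,537),(286,381),(38,458),(447,517)])/4.6+[262,70]
print(fit("top",P,a))
b=(np.array([(598,12),(778,38),(763,292),(563,268)])-[553,0])/2.3+[410,110]
print(fit("top",[(150,107.5,40),(150,-107.5,40),(-150,-107.5,40),(-150,107.5,40)],b))
k=bot.get_calibration("top");print(-cv2.Rodrigues(k["rvec"])[0].T@k["tvec"])
E
```

```text
(array([ 0.6230104 , -0.0038788 , -0.14999568]), array([[-0.05079522, -0.51676053],
       [ 0.19842205, -0.49920636],
       [-1.18241038,  0.53143505],
       [ 0.42574092,  0.29933831],
       [ 0.01592901,  0.17123227],
       [-0.75340198, -0.25079567],
       [ 1.43782187,  0.15706525]]))
(array([ 0.58483054, -0.3719158 , -0.143102  ]), array([[-1.07505324,  0.15813413],
       [ 0.70828377, -0.45922003],
       [-1.2454865 ,  0.7785177 ],
       [ 2.50880255, -0.39338838]]))
[0.40511172 0.01518985 0.9897134 ]
```

Call:
servo_tool:
  motion: [0,-0.5,0,0,0,-0.775,1,-0.5,-1,0,0,0,-0.775,1,-0.59,-1,0,0,0,0,1,-0.59,-1,0,0,0,0,1,-0.59,-1,0,0,0,0,1]
  grip_force: 60

```text
t: 1.12
eef_pos: [0.2792, 0.5295, 0.304]
tool_rot: [0.0, 0.075, 0.997, 0.0]
contact_force: [0.4, -0.9, -0.7]
gripper_width: 0.002
grasp_force: 0.0
```

Call:
servo_tool:
  motion: [-0.59,-1,0,0,0,0,1,-0.59,-1,0,0,0,0,1,-0.59,-1,0,0,0,0,1,-0.59,-1,0,0,0,0,1,-0.59,-1,0,0,0,0,1]

```text
t: 1.75
eef_pos: [0.3227, 0.4212, 0.304]
tool_rot: [0.0, 0.075, 0.997, 0.0]
contact_force: [-0.1, -1.2, 0.8]
gripper_width: 0.003
grasp_force: 0.0
```

Call:
servo_tool:
  motion: [-0.59,-1,0,0,0,0,1,-0.59,-1,0,0,0,0,1,-0.59,-1,0,0,0,0,1,-0.59,-1,0,0,0,0,1,-0.59,-1,0,0,0,0,1]

```text
t: 2.38
eef_pos: [0.3659, 0.3134, 0.3039]
tool_rot: [0.0, 0.075, 0.997, 0.0]
contact_force: [-1.0, -0.2, 0.3]
gripper_width: -0.001
grasp_force: 0.0
```

Call:
servo_tool:
  motion: [-0.59,-1,0,0,0,0,1,-0.59,-1,0,0,0,0,1,-0.59,-1,0,0,0,0,1,-0.59,-1,0,0,0,0,1,-0.59,-1,0,0,0,0,1]

```text
t: 3.0
eef_pos: [0.4091, 0.2058, 0.304]
tool_rot: [0.0, 0.075, 0.997, 0.0]
contact_force: [0.0, 1.0, 0.4]
gripper_width: -0.004
grasp_force: 0.0
```

Call:
servo_tool:
  motion: [-0.59,-1,0,0,0,0,1,-0.59,-1,0,0,0,0,1,-0.59,-1,0,0,0,0,1,-0.59,-1,0,0,0,0,1,-0.59,-1,0,0,0,0,1]

```text
t: 3.62
eef_pos: [0.4522, 0.0981, 0.304]
tool_rot: [0.0, 0.075, 0.997, 0.0]
contact_force: [0.5, 0.5, -0.6]
gripper_width: 0.001
grasp_force: 0.0
```

```bash
python3 - <<'E'
from h import *
im=bot.read_camera("wrist"); cv2.imwrite("pics/w1.png",im[:,:,::-1])
k=bot.get_calibration("wrist");np.save("w1.npy",k,allow_pickle=True)
c=-cv2.Rodrigues(k["rvec"])[0].T@k["tvec"];print(c,k["mtx"],k["k1"],cv2.Rodrigues(k["rvec"])[0])
E
```

```text
[0.38377491 0.10482302 0.37448392] [[278.58981271   0.         320.27572631]
 [  0.         278.58981271 201.96822968]
 [  0.           0.           1.        ]] -0.03800453500622618 [[ 1.51996213e-01  9.88381017e-01 -3.40624153e-04]
 [ 9.50476140e-01 -1.46072544e-01  2.74331767e-01]
 [ 2.71094555e-01 -4.20211448e-02 -9.61635048e-01]]
```

View pics/w1.png

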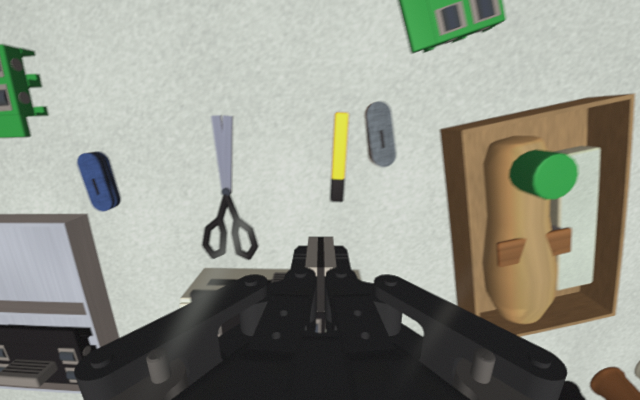

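The wrist picture looks back toward the robot: the shears are at (225,190), with the tray on the left, the carton on the right, and the printer hidden behind the gripper. I'll lean the tool, go down in front of the printer's left end and find the panel by touch.

Call:
servo_tool:
  motion: [0,0,0,0,-1,0,1,0,0,0,0,-1,0,1,0,0,0,0,-1,0,1,0,0,0,0,-1,0,1,0,0,0,0,0,0,1]

```text
t: 4.3
eef_pos: [0.451, 0.0976, 0.3028]
tool_rot: [0.277, 0.072, 0.958, -0.025]
contact_force: [0.1, -0.2, -0.4]
gripper_width: 0.001
grasp_force: 0.0
```

Call:
servo_tool:
  motion: [0.4,0.08,0.96,0,0,0,1,0.4,0.08,0.96,0,0,0,1,0.4,0.08,0.96,0,0,0,1,0.4,0.08,0.96,0,0,0,1,0.4,0.08,0.96,0,0,0,1]

```text
t: 4.92
eef_pos: [0.4724, 0.102, 0.2009]
tool_rot: [0.278, 0.074, 0.957, -0.025]
contact_force: [0.7, 0.3, 0.7]
gripper_width: 0.001
grasp_force: 0.0
```

Call:
servo_tool:
  motion: [0.4,0.08,0.96,0,0,0,1,0.4,0.08,0.96,0,0,0,1,0.4,0.08,0.96,0,0,0,1,0,0,0,0,0,0,1]

```text
t: 5.42
eef_pos: [0.4831, 0.1044, 0.1387]
tool_rot: [0.277, 0.074, 0.958, -0.026]
contact_force: [-0.5, -0.2, -0.6]
gripper_width: 0.002
grasp_force: 0.0
```

Call:
servo_tool:
  motion: [0.4,0.08,0.96,0,0,0,1,0.4,0.08,0.9,0,0,0,1,-0.42,0,0.26,0,0,0,1,-0.42,0,0.26,0,0,0,1,0,0,0,0,0,0,1]

```text
t: 6.05
eef_pos: [0.5103, 0.1039, 0.1011]
tool_rot: [0.279, 0.074, 0.957, -0.024]
contact_force: [0.1, -0.7, 0.1]
gripper_width: 0.004
grasp_force: 0.0
```

```bash
cat >> h.py <<'E'
PO=np.array([0.623,-0.0039,0]); PY=-0.15
def pr(p): return R.from_euler('z',-PY).apply(np.array(p)-PO)*1000
def stat():
    o=bot.get_obs(); r=toolrot(); z=r.apply([0,0,1]); e=R.from_euler('z',PY)
    tip=o["eef_pos"]+.0726*z
    print("t",round(o["t"],2),"tcp",pr(o["eef_pos"]).round(1),"tip",pr(tip).round(1),"corner",pr(tip-.011*r.apply([1,0,0])).round(1),"lean",np.degrees(np.arccos(-z[2])).round(1))
    print("ex,ey,ez in tool:",(r.inv()*e).as_matrix().T.round(3).tolist(),"F printer",e.inv().apply(o["contact_force"]).round(1),"w",round(o["gripper_width"],3))
E
python3 -c "
from h import *
stat()"
```

```text
t 6.05 tcp [-127.5   89.8  101.1] tip [-88.4  89.2  39.9] corner [-79.1  89.2  45.9] lean 32.6
ex,ey,ez in tool: [[-0.843, 0.007, 0.538], [0.003, 1.0, -0.008], [-0.538, -0.005, -0.843]] F printer [ 0.2 -0.6  0.1] w 0.004
```

Call:
servo_tool:
  motion: [-0.42,0,0.27,0,0,0,1,-0.42,0,0.27,0,0,0,1,0,0,0,0,0,0,1]

```text
t: 6.42
eef_pos: [0.5294, 0.1009, 0.1]
tool_rot: [0.279, 0.074, 0.957, -0.024]
contact_force: [-1.0, 0.0, 0.2]
gripper_width: 0.001
grasp_force: 0.0
```

Call:
servo_tool:
  motion: [-0.126,0,0.081,0,0,0,1,0,0,0,0,0,0,1]

```text
t: 6.68
eef_pos: [0.5313, 0.1005, 0.0995]
tool_rot: [0.278, 0.074, 0.957, -0.024]
contact_force: [0.5, 0.6, 0.2]
gripper_width: -0.005
grasp_force: 0.0
```

Call:
servo_tool:
  motion: [-0.126,0,0.081,0,0,0,1,0,0,0,0,0,0,1]

```text
t: 6.92
eef_pos: [0.5345, 0.1001, 0.0997]
tool_rot: [0.278, 0.074, 0.957, -0.024]
contact_force: [0.5, -0.0, -0.8]
gripper_width: -0.006
grasp_force: 0.0
```

```bash
python3 -c "
from h import *
stat()"
```

```text
t 6.92 tcp [-103.    89.6   99.7] tip [-64.1  89.1  38.4] corner [-54.8  89.1  44.3] lean 32.4
ex,ey,ez in tool: [[-0.844, 0.005, 0.536], [0.001, 1.0, -0.008], [-0.536, -0.006, -0.844]] F printer [ 0.5  0.  -0.8] w -0.006
```

Call:
servo_tool:
  motion: [-0.126,0,0.08,0,0,0,1,0,0,0,0,0,0,1]

```text
t: 7.18
eef_pos: [0.5375, 0.0996, 0.0997]
tool_rot: [0.278, 0.074, 0.957, -0.024]
contact_force: [0.6, 0.5, -0.2]
gripper_width: -0.0
grasp_force: 0.0
```

Call:
servo_tool:
  motion: [-0.126,0,0.08,0,0,0,1,0,0,0,0,0,0,1]

```text
t: 7.42
eef_pos: [0.5405, 0.0992, 0.0997]
tool_rot: [0.278, 0.074, 0.957, -0.024]
contact_force: [-1.0, -0.2, -0.3]
gripper_width: -0.003
grasp_force: 0.0
```

```bash
python3 -c "
from h import *
stat()"
```

```text
t 7.42 tcp [-97.   89.6  99.7] tip [-58.1  89.   38.4] corner [-48.8  89.   44.3] lean 32.4
ex,ey,ez in tool: [[-0.844, 0.005, 0.536], [0.002, 1.0, -0.008], [-0.536, -0.006, -0.844]] F printer [-1.  -0.4 -0.3] w -0.003
```

Call:
servo_tool:
  motion: [-0.105,0,0.067,0,0,0,1,0,0,0,0,0,0,1]

```text
t: 7.68
eef_pos: [0.5429, 0.0988, 0.0997]
tool_rot: [0.278, 0.074, 0.957, -0.024]
contact_force: [0.0, -0.1, 0.7]
gripper_width: 0.003
grasp_force: 0.0
```

Call:
servo_tool:
  motion: [-0.105,0,0.067,0,0,0,1,0,0,0,0,0,0,1]

```text
t: 7.92
eef_pos: [0.5438, 0.0986, 0.099]
tool_rot: [0.277, 0.073, 0.958, -0.024]
contact_force: [-4.7, 0.6, 2.1]
gripper_width: -0.0
grasp_force: 2.7
```

Call:
servo_tool:
  motion: [0.21,0,-0.134,0,0,0,1,0,0,0,0,0,0,1]

```text
t: 8.18
eef_pos: [0.54, 0.0992, 0.0996]
tool_rot: [0.278, 0.074, 0.957, -0.024]
contact_force: [-0.1, -0.2, 1.1]
gripper_width: 0.002
grasp_force: 0.0
```

Call:
servo_tool:
  motion: [0,-0.2,0,0,0,0,1,0,-0.2,0,0,0,0,1]

```text
t: 8.43
eef_pos: [0.5391, 0.0909, 0.0997]
tool_rot: [0.278, 0.074, 0.957, -0.024]
contact_force: [0.8, -0.1, 0.7]
gripper_width: -0.002
grasp_force: 0.0
```

```bash
python3 -c "
from h import *
stat()"
```

```text
t 8.43 tcp [-97.1  81.2  99.7] tip [-58.1  80.7  38.5] corner [-48.9  80.6  44.4] lean 32.4
ex,ey,ez in tool: [[-0.844, 0.005, 0.536], [0.001, 1.0, -0.008], [-0.536, -0.006, -0.844]] F printer [0.8 0.  0.7] w -0.002
```

Call:
servo_tool:
  motion: [0,-0.2,0,0,0,0,1,0,-0.2,0,0,0,0,1]

```text
t: 8.68
eef_pos: [0.5377, 0.0829, 0.0997]
tool_rot: [0.278, 0.074, 0.957, -0.024]
contact_force: [-0.4, 0.1, -0.4]
gripper_width: -0.001
grasp_force: 0.0
```

Call:
servo_tool:
  motion: [0,-0.2,0,0,0,0,1,0,-0.2,0,0,0,0,1]

```text
t: 8.93
eef_pos: [0.5365, 0.0752, 0.0997]
tool_rot: [0.278, 0.074, 0.957, -0.024]
contact_force: [-0.7, -0.4, 0.2]
gripper_width: 0.001
grasp_force: 0.0
```

Call:
servo_tool:
  motion: [0,-0.2,0,0,0,0,1,0,-0.2,0,0,0,0,1]

```text
t: 9.18
eef_pos: [0.5352, 0.0674, 0.0998]
tool_rot: [0.278, 0.074, 0.957, -0.024]
contact_force: [0.3, -0.6, -0.8]
gripper_width: -0.001
grasp_force: 0.0
```

Call:
servo_tool:
  motion: [0,-0.2,0,0,0,0,1,0,-0.2,0,0,0,0,1]

```text
t: 9.43
eef_pos: [0.534, 0.0595, 0.0999]
tool_rot: [0.278, 0.074, 0.957, -0.024]
contact_force: [0.6, 1.2, 0.3]
gripper_width: 0.003
grasp_force: 0.6
```

Call:
servo_tool:
  motion: [0,-0.2,0,0,0,0,1,0,-0.2,0,0,0,0,1]

```text
t: 9.68
eef_pos: [0.5321, 0.0538, 0.0996]
tool_rot: [0.277, 0.072, 0.958, -0.023]
contact_force: [-3.6, 4.1, -0.3]
gripper_width: 0.001
grasp_force: 2.1
```

```bash
python3 -c "
from h import *
stat(); print(bot.get_obs()['torque'])"
```

```text
t 9.68 tcp [-98.5  43.5  99.6] tip [-59.7  43.2  38.2] corner [-50.4  43.3  44.1] lean 32.3
ex,ey,ez in tool: [[-0.845, 0.001, 0.534], [-0.001, 1.0, -0.004], [-0.534, -0.004, -0.845]] F printer [-4.1  3.5 -0.3] w 0.001
[0.73581929 1.225471   0.31987916]
```

Call:
servo_tool:
  motion: [0,-0.1,0,0,0,0,1,0,0,0,0,0,0,1]

```text
t: 9.93
eef_pos: [0.532, 0.0533, 0.0996]
tool_rot: [0.277, 0.071, 0.958, -0.022]
contact_force: [-2.6, 8.5, -0.9]
gripper_width: -0.002
grasp_force: 6.3
```

```bash
python3 -c "
from h import *
stat(); print(bot.get_obs()['torque'])"
```

```text
t 9.93 tcp [-98.5  42.9  99.6] tip [-59.8  42.8  38.2] corner [-50.5  42.9  44.1] lean 32.3
ex,ey,ez in tool: [[-0.846, -0.002, 0.534], [-0.003, 1.0, -0.001], [-0.534, -0.003, -0.846]] F printer [-3.8  8.  -0.9] w -0.002
[1.61243944 0.83984358 1.04833695]
```

Solid side contact with the tip centre at printer y≈43, so the key centre is at about y≈21. I'll back off, shift over and press gently.

Call:
servo_tool:
  motion: [0,0.3,0,0,0,0,1,0.634,0,-0.4,0,0,0,1,-0.107,-1,-0.17,0,0,0,1,0,-0.25,0,0,0,0,1,0,0,0,0,0,0,1]

```text
t: 10.55
eef_pos: [0.5146, 0.033, 0.104]
tool_rot: [0.278, 0.074, 0.957, -0.024]
contact_force: [0.2, -0.1, 0.0]
gripper_width: 0.002
grasp_force: 0.0
```

Call:
servo_tool:
  motion: [-0.169,0,0.107,0,0,0,1,-0.169,0,0.107,0,0,0,1,0,0,0,0,0,0,1]

```text
t: 10.92
eef_pos: [0.5228, 0.0326, 0.1038]
tool_rot: [0.278, 0.073, 0.958, -0.024]
contact_force: [-0.6, 1.1, -0.0]
gripper_width: -0.002
grasp_force: 0.4
```

```bash
python3 -c "
from h import *
stat()"
```

```text
t 10.93 tcp [-104.6   21.1  103.8] tip [-65.7  20.6  42.5] corner [-56.4  20.6  48.4] lean 32.4
ex,ey,ez in tool: [[-0.844, 0.004, 0.536], [0.001, 1.0, -0.007], [-0.536, -0.005, -0.844]] F printer [-0.8  1.  -0. ] w -0.002
```

Call:
servo_tool:
  motion: [-0.127,0,0.08,0,0,0,1,0,0,0,0,0,0,1]

```text
t: 11.18
eef_pos: [0.5246, 0.0322, 0.1035]
tool_rot: [0.277, 0.073, 0.958, -0.024]
contact_force: [-5.9, 1.9, 4.7]
gripper_width: -0.002
grasp_force: 3.0
```

Call:
servo_tool:
  motion: [-0.127,0,0.08,0,0,0,1,0,0,0,0,0,0,1]

```text
t: 11.42
eef_pos: [0.5271, 0.0318, 0.1034]
tool_rot: [0.277, 0.073, 0.958, -0.024]
contact_force: [-7.3, 1.3, 5.7]
gripper_width: -0.0
grasp_force: 3.8
```

```bash
python3 -c "
from h import *
stat()"
```

```text
t 11.43 tcp [-100.2   21.   103.4] tip [-61.5  20.5  42. ] corner [-52.1  20.5  47.9] lean 32.2
ex,ey,ez in tool: [[-0.846, 0.004, 0.533], [0.0, 1.0, -0.006], [-0.533, -0.005, -0.846]] F printer [-7.4  0.2  5.7] w -0.0
```

Call:
servo_tool:
  motion: [-0.127,0,0.08,0,0,0,1,0,0,0,0,0,0,1]

```text
t: 11.68
eef_pos: [0.53, 0.0313, 0.1033]
tool_rot: [0.276, 0.073, 0.958, -0.024]
contact_force: [-6.7, 1.5, 4.2]
gripper_width: 0.001
grasp_force: 3.5
```

Call:
servo_tool:
  motion: [-0.085,0,0.053,0,0,0,1,0,0,0,0,0,0,1]

```text
t: 11.92
eef_pos: [0.5318, 0.031, 0.1033]
tool_rot: [0.276, 0.073, 0.958, -0.024]
contact_force: [-8.0, 2.3, 5.0]
gripper_width: -0.002
grasp_force: 4.0
```

```bash
python3 - <<'E'
from h import *
stat()
k=bot.get_calibration("scene"); a=bot.read_camera("scene"); b=cv2.imread("pics/scene0.png")
cv2.imwrite("pics/scene1.png",a[:,:,::-1])
f=lambda i:cv2.resize(i[180:300,190:390],None,fx=3,fy=2.5)
cv2.imwrite("pics/s1c.png",np.vstack([f(b),f(a[:,:,::-1].copy())]))
E
```

```text
t 11.93 tcp [-95.4  20.9 103.3] tip [-56.7  20.4  41.8] corner [-47.4  20.4  47.7] lean 32.2
ex,ey,ez in tool: [[-0.846, 0.004, 0.533], [0.0, 1.0, -0.007], [-0.533, -0.005, -0.846]] F printer [-8.3  1.1  5. ] w -0.002
```

View pics/s1c.png

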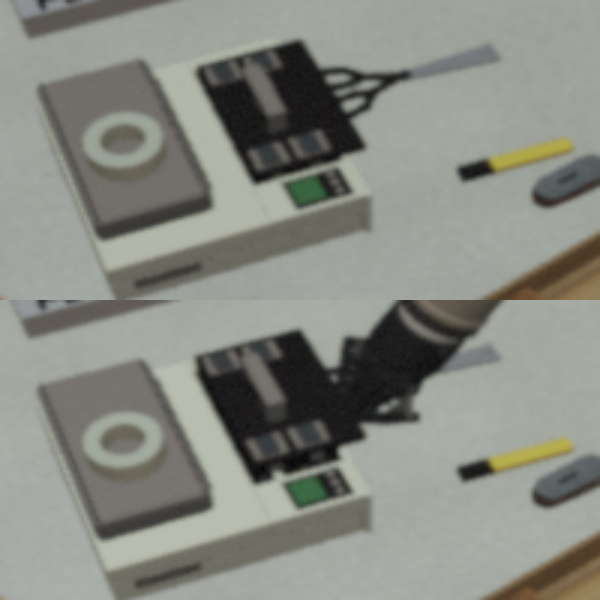

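The lower view shows the cassette has sprung up: its side tabs now show above the deck and the key force stayed under 10 N. I'll retract, rise and stand the tool upright.

Call:
servo_tool:
  motion: [0.4,0,-0.25,0,0,0,1,0.846,0,-0.533,0,0,0,1,0.846,0,-0.533,0,0,0,1,-0.533,0,-0.846,0,0,0,1,-0.533,0,-0.846,0,0,0,1]

```text
t: 12.6
eef_pos: [0.4849, 0.038, 0.1443]
tool_rot: [0.278, 0.074, 0.957, -0.024]
contact_force: [-0.2, -0.5, -0.2]
gripper_width: 0.001
grasp_force: 0.0
```

Call:
servo_tool:
  motion: [-0.533,0,-0.846,0,0,0,1,-0.533,0,-0.846,0,0,0,1,-0.533,0,-0.846,0,0,0,1,-0.533,0,-0.846,0,0,0,1,-0.533,0,-0.846,0,0,0,1]

```text
t: 13.22
eef_pos: [0.4844, 0.0389, 0.2446]
tool_rot: [0.278, 0.074, 0.957, -0.024]
contact_force: [-0.2, 0.2, 0.3]
gripper_width: 0.0
grasp_force: 0.0
```

Call:
servo_tool:
  motion: [0,0,0,0,0.94,0,0.5,0,0,0,0,0.94,0,0,0,0,0,0,0.94,0,0,0,0,0,0,0.94,0,0,0,0,0,0,0,0,0]

```text
t: 13.85
eef_pos: [0.4875, 0.0324, 0.2439]
tool_rot: [0.056, 0.085, 0.995, -0.018]
contact_force: [-0.2, -0.5, -0.0]
gripper_width: 0.999
grasp_force: 0.0
```

```bash
python3 -c "
from h import *
stat();print(bot.get_obs()['q'].round(2))"
```

```text
t 13.85 tcp [-139.4   15.6  243.9] tip [-131.1   13.6  171.8] corner [-120.2   13.3  173.1] lean 6.7
ex,ey,ez in tool: [[-0.993, 0.022, 0.114], [0.019, 0.999, -0.029], [-0.114, -0.026, -0.993]] F printer [-0.2 -0.6 -0. ] w 0.999
[-0.19  0.21 -0.04  2.11  0.12  0.73  1.08]
```

Call:
servo_tool:
  motion: [0,0,-0.5,-0.19,0.76,0,0,0,0,-0.5,0,0,0,0,-1,-0.11,0,0,0,0,0,-1,-0.11,0,0,0,0,0,-1,-0.11,0,0,0,0,0]

```text
t: 14.48
eef_pos: [0.5428, 0.0168, 0.2637]
tool_rot: [0.001, 0.084, 0.996, -0.0]
contact_force: [-0.6, -0.6, 0.0]
gripper_width: 1.0
grasp_force: 0.0
```

Call:
servo_tool:
  motion: [-1,-0.11,0,0,0,0,0,-1,-0.11,0,0,0,0,0,-1,-0.11,0,0,0,0,0,-1,-0.11,0,0,0,0,0,0,0,0,0,0,-0.9,0]

```text
t: 15.1
eef_pos: [0.6208, -0.0055, 0.2634]
tool_rot: [0.001, 0.016, 1.0, -0.001]
contact_force: [-0.6, 0.8, 0.1]
gripper_width: 0.995
grasp_force: 0.0
```

Call:
servo_tool:
  motion: [0,0,0,0,0,-1,0,0,0,0,0,0,-1,0,0,0,0,0,0,-1,0,0,0,0,0,0,-1,0,0,0,0,0,0,-1,0]

```text
t: 15.72
eef_pos: [0.6197, -0.0049, 0.2635]
tool_rot: [0.001, -0.353, 0.936, -0.001]
contact_force: [-0.2, -0.1, -0.1]
gripper_width: 1.001
grasp_force: 0.0
```

Call:
servo_tool:
  motion: [0,0,0,0,0,-1,0,0,0,0,0,0,-1,0,0,0,0,0,0,-1,0,0,0,0,0,0,-1,0,0,0,0,0,0,0,0]

```text
t: 16.35
eef_pos: [0.6198, -0.0049, 0.2635]
tool_rot: [0.001, -0.611, 0.791, -0.0]
contact_force: [-0.6, -0.3, -0.2]
gripper_width: 0.999
grasp_force: 0.0
```

```bash
cat >> h.py <<'E'
def turn(Rt): # rotvec in tool axes to target, in units
    return ((toolrot().inv()*Rt).as_rotvec()/.15).round(2)
def down(yaw): # tool x=-ey, y=-ex, z=-z of frame with yaw
    return R.from_euler('z',yaw)*R.from_matrix(np.array([[0,-1,0],[-1,0,0],[0,0,-1.]]))
E
python3 - <<'E'
from h import *
stat();print(turn(down(PY)),bot.get_obs()["q"].round(2))
im=bot.read_camera("wrist"); cv2.imwrite("pics/w2.png",im[:,:,::-1])
P=np.array([(9,35,150),(9,-35,150),(-9,-35,150),(-9,35,150),(40,80,115),(40,-80,115),(-66,-80,115),(-66,80,115)])/1e3
print(proj("wrist",R.from_euler('z',PY).apply(P)+PO).round(0).tolist())
E
```

```text
t 16.35 tcp [ -3.1  -1.5 263.5] tip [ -2.9  -1.5 190.9] corner [ -1.8   9.5 190.9] lean 0.1
ex,ey,ez in tool: [[-0.105, -0.994, 0.002], [-0.994, 0.105, 0.0], [-0.0, -0.002, -1.0]] F printer [-0.6 -0.4 -0.2] w 0.999
[-0.01  0.   -0.7 ] [ 0.16  0.45 -0.33  1.72  0.17  1.    2.65]
[[309.0, 274.0], [297.0, 182.0], [323.0, 179.0], [333.0, 272.0], [282.0, 300.0], [252.0, 119.0], [392.0, 103.0], [398.0, 290.0]]
```

View pics/w2.png

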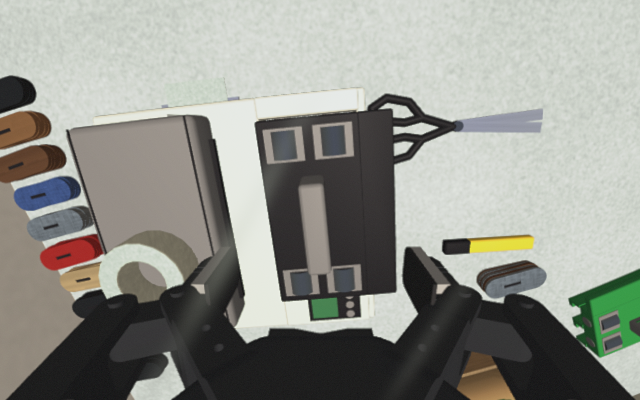

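The wrist view shows the rib from (313,178) to (317,273), about 2 px from the prediction, so the pose estimate holds. The last joint sits near its limit for the trip to the tray, so I'll take the opposite half turn.

Call:
servo_tool:
  motion: [0,0,0,0,0,1,0,0,0,0,0,0,1,0,0,0,0,0,0,1,0,0,0,0,0,0,1,0,0,0,0,0,0,1,0]

```text
t: 17.02
eef_pos: [0.6201, -0.0051, 0.2635]
tool_rot: [0.0, -0.276, 0.961, 0.0]
contact_force: [0.1, 0.6, 0.1]
gripper_width: 0.997
grasp_force: 0.0
```

Call:
servo_tool:
  motion: [0,0,0,0,0,1,0,0,0,0,0,0,1,0,0,0,0,0,0,1,0,0,0,0,0,0,1,0,0,0,0,0,0,1,0]

```text
t: 17.65
eef_pos: [0.6201, -0.005, 0.2635]
tool_rot: [0.0, 0.096, 0.995, 0.0]
contact_force: [0.4, 0.9, 0.3]
gripper_width: 0.998
grasp_force: 0.0
```

Call:
servo_tool:
  motion: [0,0,0,0,0,1,0,0,0,0,0,0,1,0,0,0,0,0,0,1,0,0,0,0,0,0,1,0,0,0,0,0,0,1,0]

```text
t: 18.27
eef_pos: [0.6201, -0.005, 0.2636]
tool_rot: [0.0, 0.454, 0.891, 0.001]
contact_force: [0.8, 0.3, -0.7]
gripper_width: 0.997
grasp_force: 0.0
```

Call:
servo_tool:
  motion: [0,0,0,0,0,1,0,0,0,0,0,0,1,0,0,0,0,0,0,1,0,0,0,0,0,0,1,0,0,0,0,0,0,1,0]

```text
t: 18.9
eef_pos: [0.62, -0.005, 0.2635]
tool_rot: [-0.0, 0.748, 0.663, 0.001]
contact_force: [-0.4, -0.3, 0.1]
gripper_width: 0.999
grasp_force: 0.0
```

```bash
python3 - <<'E'
from h import *
stat();print(turn(down(PY)*R.from_euler('z',np.pi)),bot.get_obs()["q"].round(2))
E
```

```text
t 18.9 tcp [ -2.8  -1.6 263.5] tip [ -2.8  -1.5 190.9] corner [ -2.4 -12.5 190.9] lean 0.1
ex,ey,ez in tool: [[-0.029, 1.0, 0.0], [1.0, 0.029, 0.001], [0.001, 0.0, -1.0]] F printer [-0.4 -0.3  0.1] w 0.999
[ 0.   -0.01  0.2 ] [-0.33  0.44  0.32  1.75 -0.16  0.98 -0.07]
```

Call:
servo_tool:
  motion: [0.05,0.17,0.4,0,0,0.2,0,0,0,0.8,0,0,0,0.3,0,0,0.8,0,0,0,0.5,0,0,0.8,0,0,0,0.5,0,0,0.6,0,0,0,0.5]
  grip_force: 45

```text
t: 19.52
eef_pos: [0.6233, -0.0046, 0.1938]
tool_rot: [-0.001, 0.756, 0.655, -0.0]
contact_force: [0.1, 0.1, -0.6]
gripper_width: 0.507
grasp_force: 0.0
```

Call:
servo_tool:
  motion: [0,0,0,0,0,0,0.5,0,0,0,0,0,0,0.65]

```text
t: 19.77
eef_pos: [0.6241, -0.0046, 0.1958]
tool_rot: [-0.001, 0.756, 0.655, 0.001]
contact_force: [-0.2, 0.2, 0.7]
gripper_width: 0.349
grasp_force: 0.0
```

```bash
python3 - <<'E'
from h import *
stat()
E
```

```text
t 19.77 tcp [  1.1  -0.5 195.8] tip [  1.1  -0.4 123.2] corner [  1.2 -11.4 123.1] lean 0.1
ex,ey,ez in tool: [[-0.008, 1.0, -0.0], [1.0, 0.008, 0.002], [0.002, -0.0, -1.0]] F printer [-0.3  0.1  0.7] w 0.349
```

Call:
servo_tool:
  motion: [0,0,0,0,0,0,1,0,0,0,0,0,0,1,0,0,0,0,0,0,1,0,0,0,0,0,0,1]

```text
t: 20.27
eef_pos: [0.6242, -0.0045, 0.1958]
tool_rot: [-0.001, 0.756, 0.655, 0.001]
contact_force: [1.1, -0.8, 1.4]
gripper_width: 0.2
grasp_force: 47.1
```

Call:
servo_tool:
  motion: [0,0,-0.4,0,0,0,1,0,0,-0.4,0,0,0,1,0,0,-0.4,0,0,0,1]

```text
t: 20.65
eef_pos: [0.6232, -0.0044, 0.2196]
tool_rot: [-0.002, 0.756, 0.655, -0.0]
contact_force: [-0.0, 0.6, -3.7]
gripper_width: 0.205
grasp_force: 46.3
```

```bash
python3 - <<'E'
from h import *
stat()
E
```

```text
t 20.65 tcp [ 2.000e-01 -5.000e-01  2.196e+02] tip [  0.   -0.4 147. ] corner [ 1.000e-01 -1.140e+01  1.469e+02] lean 0.2
ex,ey,ez in tool: [[-0.008, 1.0, -0.003], [1.0, 0.008, 0.002], [0.002, -0.003, -1.0]] F printer [-0.1  0.6 -3.7] w 0.205
```

Call:
servo_tool:
  motion: [0,0,-0.7,0,0,0,1,0,0,-1,0,0,0,1,0,0,-0.8,0,0,0,1,-0.4,0,-0.3,0,0,0,1,-0.8,-0.1,0,0,0,0,1]

```text
t: 21.28
eef_pos: [0.6184, -0.0284, 0.2756]
tool_rot: [-0.001, 0.755, 0.656, 0.001]
contact_force: [-1.4, -1.5, -4.7]
gripper_width: 0.2
grasp_force: 46.4
```

Call:
servo_tool:
  motion: [-1,-0.12,0,0,0,0,1,-1,-0.12,0,0,0,0,1,-1,-0.12,0,0,0,0,1,-1,-0.12,0,0,0,0,1,-1,-0.12,0,0,0,0,1]

```text
t: 21.9
eef_pos: [0.5919, -0.1269, 0.2751]
tool_rot: [-0.001, 0.756, 0.655, 0.0]
contact_force: [0.6, -0.0, -4.1]
gripper_width: 0.2
grasp_force: 46.4
```

Call:
servo_tool:
  motion: [-1,-0.12,0,0,0,0,1,-1,-0.12,0,0,0,0,1,-1,-0.12,0,0,0,0,1,-1,-0.12,0,0,0,0,1,-1,-0.12,0,0,0,0,1]

```text
t: 22.52
eef_pos: [0.5659, -0.224, 0.275]
tool_rot: [-0.001, 0.756, 0.655, 0.0]
contact_force: [0.6, 0.1, -3.8]
gripper_width: 0.198
grasp_force: 46.4
```

Call:
servo_tool:
  motion: [-1,-0.12,0,0,0,0,1,-1,-0.12,0,0,0,0,1,-1,-0.12,0,0,0,0,1,-0.7,-0.12,0,0,0,0,1,0,0,0,0,0,0,1]

```text
t: 23.15
eef_pos: [0.5455, -0.2961, 0.2748]
tool_rot: [-0.001, 0.756, 0.654, 0.0]
contact_force: [0.6, 0.1, -2.7]
gripper_width: 0.202
grasp_force: 46.3
```

```bash
python3 - <<'E'
from h import *
o=bot.get_obs();stat()
im=bot.read_camera("wrist"); cv2.imwrite("pics/w3.png",im[:,:,::-1])
k=bot.get_calibration("wrist");np.save("w3.npy",k,allow_pickle=True)
T=np.array([(150,107.5,40),(150,-107.5,40),(-150,-107.5,40),(-150,107.5,40),(-2.5,102.5,40),(-2.5,-102.5,40),(-145,102.5,40)])/1e3
print(proj("wrist",R.from_euler('z',-.143).apply(T)+[.5848,-.3719,0]).round(0).tolist(),o["q"].round(2))
E
```

```text
t 23.15 tcp [ -32.9 -300.5  274.8] tip [ -33.  -300.4  202.2] corner [ -33.  -311.4  202.2] lean 0.1
ex,ey,ez in tool: [[-0.005, 1.0, -0.001], [1.0, 0.005, 0.002], [0.002, -0.001, -1.0]] F printer [ 0.6  0.2 -2.7] w 0.202
[[502.0, 155.0], [472.0, 319.0], [244.0, 320.0], [229.0, 154.0], [364.0, 158.0], [357.0, 317.0], [234.0, 158.0]] [ 0.1   0.44  0.4   1.74 -0.2   1.    0.43]
```

View pics/w3.png

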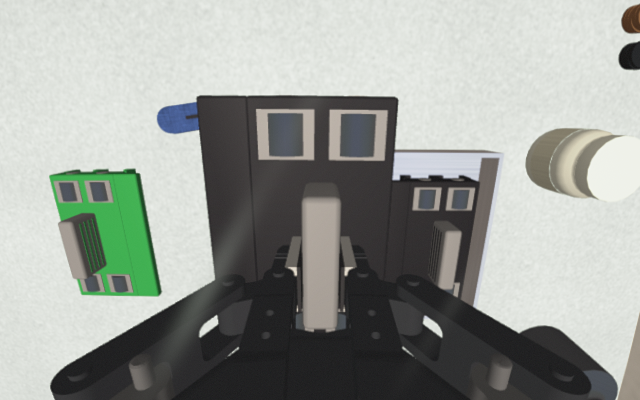

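The wrist view shows the cassette held level, with the tray's back-left corner at (502,153) against a predicted (502,155), so the tray pose is good. Next I'll move over the bay and lower it.

Call:
servo_tool:
  motion: [-0.87,-0.13,0,0,0,0,1,-0.87,-0.13,0,0,0,0,1,-0.87,-0.13,0,0,0,0,1,-0.87,-0.13,0,0,0,0,1,0,0,0.2,0,0,0,1]

```text
t: 23.82
eef_pos: [0.5249, -0.3646, 0.2709]
tool_rot: [-0.0, 0.757, 0.654, 0.0]
contact_force: [0.0, 0.7, -3.4]
gripper_width: 0.203
grasp_force: 46.4
```

Call:
servo_tool:
  motion: [0,0,0.7,0,0,0,1,0,0,0.8,0,0,0,1,0,0,0.8,0,0,0,1,0,0,0.6,0,0,0,1,0,0,0,0,0,0,1]

```text
t: 24.45
eef_pos: [0.5256, -0.3613, 0.2112]
tool_rot: [-0.002, 0.756, 0.655, -0.0]
contact_force: [0.4, 0.3, -3.5]
gripper_width: 0.202
grasp_force: 46.3
```

```bash
python3 - <<'E'
from h import *
o=bot.get_obs();print(o["eef_pos"],turn(down(-.145)*R.from_euler('z',np.pi)))
im=bot.read_camera("top"); cv2.imwrite("pics/t2.png",im[:,:,::-1])
c=im[100:260,400:540,::-1]
cv2.imwrite("pics/t2c.png",cv2.resize(c,None,fx=3.7,fy=3.7,interpolation=cv2.INTER_CUBIC))
E
```

```text
[ 0.5255672  -0.36133013  0.21123571] [-0.02 -0.02  0.02]
```

View pics/t2c.png

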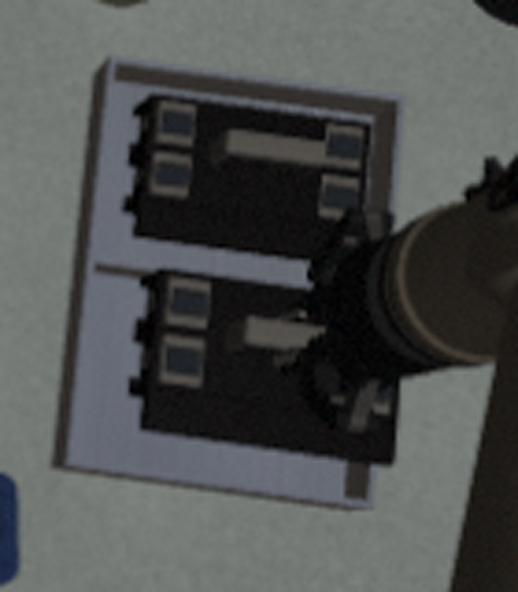

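The crop shows the held cassette above the empty bay, with its visible corners at (150,270), (140,430) and (392,465). The tray rim corners are at (110,60), (400,98) and (373,508), and the lower-left base corner is at (55,467). I'll refit the tray pose.

```bash
python3 - <<'E'
from fit import *
s=lambda a:np.array(a)/3.7+[400,100]
uv=s([(110,60),(400,98),(373,508),(55,467),(97,267)])
P=[(150,107.5,40),(150,-107.5,40),(-150,-107.5,40),(-150,107.5,0),(0,102.5,40)]
x,r=fit("top",P,uv);print(x,r.round(1).tolist())
o=bot.get_obs()["eef_pos"]; print("target",x[:2]+R.from_euler('z',x[2]).apply([-.0605,0,0])[:2],"now",o)
print("cassette origin in tray mm",R.from_euler('z',-x[2]).apply(np.r_[o[:2]-x[:2],0])*1000)
# predicted spent cassette corners at current height, check
c=o+[0,0,-.121]; print((proj("top",R.from_euler('z',-.15).apply(np.array([(40,80,40),(-66,80,40),(-66,-80,40)])/1e3)+c)-[400,100])*3.7)
E
```

```text
[ 0.58376165 -0.37481977 -0.13611172] [[-0.6, -0.2], [1.2, -0.4], [0.8, 0.6], [-0.6, 1.4], [-0.5, -1.6]]
target [ 0.5238212  -0.36661041] now [ 0.52595086 -0.36175142  0.21221238]
cassette origin in tray mm [-59.04936314   5.10302756   0.        ]
[[162.13252571 263.58514889]
 [145.21290384 426.12667444]
 [397.77369136 462.91738017]]
```

Call:
servo_tool:
  motion: [-0.1,-0.05,0.6,0,0,0,1,-0.1,-0.05,0.9,0,0,0,1,0,0,0.9,0,0,0,1,0,0,0.8,0,0,0,1,0,0,0.4,0,0,0,1]

```text
t: 25.12
eef_pos: [0.523, -0.3649, 0.1389]
tool_rot: [-0.002, 0.756, 0.655, 0.0]
contact_force: [-0.0, 0.2, -3.7]
gripper_width: 0.204
grasp_force: 46.3
```

Call:
servo_tool:
  motion: [0,0,0.15,0,0,0,1,0,0,0,0,0,0,1]

```text
t: 25.38
eef_pos: [0.5236, -0.3655, 0.1378]
tool_rot: [-0.001, 0.756, 0.655, 0.0]
contact_force: [0.6, 0.7, -3.3]
gripper_width: 0.201
grasp_force: 46.3
```

Call:
servo_tool:
  motion: [0,0,0.1,0,0,0,1,0,0,0,0,0,0,1]

```text
t: 25.62
eef_pos: [0.5236, -0.3654, 0.1359]
tool_rot: [-0.001, 0.756, 0.655, 0.001]
contact_force: [-0.1, -0.3, -3.7]
gripper_width: 0.199
grasp_force: 46.3
```

Call:
servo_tool:
  motion: [0,0,0.15,0,0,0,1,0,0,0.15,0,0,0,1,0,0,0,0,0,0,1]

```text
t: 26.0
eef_pos: [0.5232, -0.3652, 0.1293]
tool_rot: [-0.001, 0.756, 0.655, 0.0]
contact_force: [1.1, 0.5, -3.6]
gripper_width: 0.2
grasp_force: 46.3
```

Call:
servo_tool:
  motion: [0,0,0.07,0,0,0,1,0,0,0,0,0,0,1]

```text
t: 26.25
eef_pos: [0.5234, -0.3653, 0.1282]
tool_rot: [-0.001, 0.756, 0.655, 0.0]
contact_force: [-0.5, 0.4, -3.4]
gripper_width: 0.201
grasp_force: 46.3
```

Call:
servo_tool:
  motion: [0,0,0.07,0,0,0,1,0,0,0,0,0,0,1]

```text
t: 26.5
eef_pos: [0.5234, -0.3653, 0.1267]
tool_rot: [-0.001, 0.756, 0.655, 0.0]
contact_force: [-0.1, -0.7, -4.0]
gripper_width: 0.201
grasp_force: 46.3
```

Call:
servo_tool:
  motion: [0,0,0.07,0,0,0,1,0,0,0,0,0,0,1]

```text
t: 26.75
eef_pos: [0.5235, -0.3654, 0.1263]
tool_rot: [-0.001, 0.756, 0.655, 0.001]
contact_force: [-2.2, 1.9, 5.7]
gripper_width: 0.205
grasp_force: 47.4
```

Call:
servo_tool:
  motion: [0,0,0.07,0,0,0,1,0,0,0,0,0,0,1]

```text
t: 27.0
eef_pos: [0.5235, -0.3655, 0.1262]
tool_rot: [-0.001, 0.756, 0.655, 0.001]
contact_force: [-6.1, 5.0, 17.7]
gripper_width: 0.2
grasp_force: 49.1
```

Landed. I'll ease the load off, open the gripper and rise.

Call:
servo_tool:
  motion: [0,0,-0.09,0,0,0,1,0,0,0,0,0,0,0.65,0,0,0,0,0,0,0.5,0,0,0,0,0,0,0.4,0,0,0,0,0,0,0.4]

```text
t: 27.62
eef_pos: [0.5235, -0.3654, 0.1258]
tool_rot: [-0.001, 0.756, 0.655, 0.0]
contact_force: [-0.1, -0.4, -0.5]
gripper_width: 0.602
grasp_force: 0.0
```

Call:
servo_tool:
  motion: [0,0,-0.3,0,0,0,0.4,0,0,-0.6,0,0,0,0.4,0,0,-1,0,0,0,0.4,0,0,-1,0,0,0,0.4,0,0,-1,0,0,0,0.4]

```text
t: 28.25
eef_pos: [0.5237, -0.3657, 0.206]
tool_rot: [-0.0, 0.756, 0.655, 0.001]
contact_force: [0.0, -0.0, 0.3]
gripper_width: 0.601
grasp_force: 0.0
```

Call:
servo_tool:
  motion: [0,0,-1,0,0,0,0.4,0,0,-1,0,0,0,0.4,1,0,-1,0,0,0,0.4,1,0,0,0,0,0,0.4,1,0,0,0,0,0,0.4]

```text
t: 28.88
eef_pos: [0.532, -0.3046, 0.2635]
tool_rot: [-0.002, 0.755, 0.655, 0.0]
contact_force: [-0.6, 0.4, -0.6]
gripper_width: 0.596
grasp_force: 0.0
```

Call:
servo_tool:
  motion: [1,0,0,0,0,0,0.4,1,0,0,0,0,0,0.4,1,0,0,0,0,0,0.4,1,0,0,0,0,0,0.4,0,0,0,0,0,0,0.4]

```text
t: 29.5
eef_pos: [0.5441, -0.2248, 0.2641]
tool_rot: [-0.001, 0.755, 0.656, 0.001]
contact_force: [-0.5, -0.3, 0.2]
gripper_width: 0.6
grasp_force: 0.0
```

```bash
python3 - <<'E'
from h import *
im=bot.read_camera("top")[:,:,::-1]
cv2.imwrite("pics/t3c.png",cv2.resize(im[70:260,260:520],None,fx=3,fy=3,interpolation=cv2.INTER_CUBIC))
print(bot.get_obs()["t"])
E
```

```text
29.55
```

View pics/t3c.png

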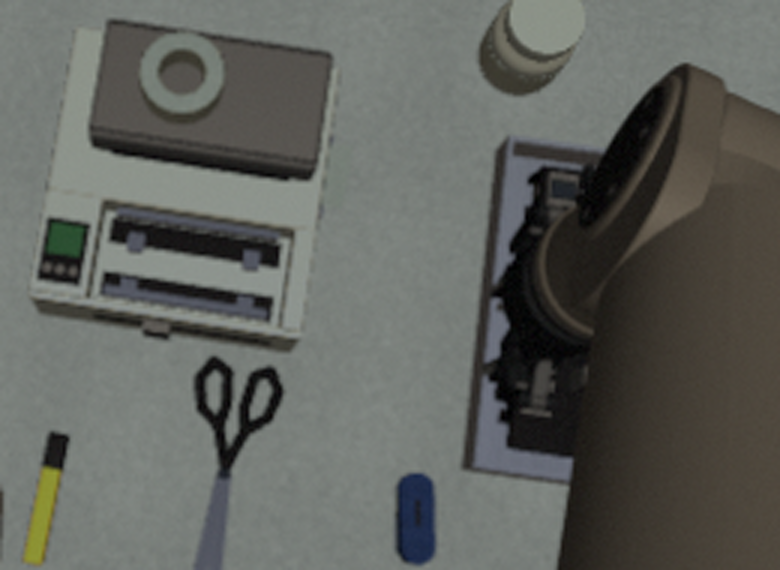

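The printer bay is empty, the key at (155,328) has sprung back, and the roll and shears are where they were. The arm hides the tray, so I'll move it aside for one last look.

Call:
servo_tool:
  motion: [1,0,0,0,0,0,0.4,1,0,0,0,0,0,0.4,1,0,0,0,0,0,0.4,1,0,0,0,0,0,0.4,1,0,0,0,0,0,0.4]

```text
t: 30.18
eef_pos: [0.5575, -0.1289, 0.2645]
tool_rot: [-0.001, 0.756, 0.654, 0.0]
contact_force: [-0.1, 0.1, -0.1]
gripper_width: 0.596
grasp_force: 0.0
```

Call:
servo_tool:
  motion: [1,0,0,0,0,0,0.4,1,0,0,0,0,0,0.4,1,0,0,0,0,0,0.4,0,0,0,0,0,0,0.4,0,0,0,0,0,0,0.4]

```text
t: 30.8
eef_pos: [0.5659, -0.0704, 0.2646]
tool_rot: [-0.001, 0.756, 0.654, 0.0]
contact_force: [-0.5, -1.2, -1.0]
gripper_width: 0.601
grasp_force: 0.0
```

```bash
python3 - <<'E'
from h import *
im=bot.read_camera("top")[:,:,::-1]; s=bot.read_camera("scene")[:,:,::-1]
a=cv2.resize(im[100:250,400:530],(390,450),interpolation=cv2.INTER_CUBIC); b=cv2.resize(s[100:200,160:300],(405,290),interpolation=cv2.INTER_CUBIC)
o=np.zeros((450,800,3),np.uint8);o[:,:390]=a;o[:290,395:]=b
cv2.imwrite("pics/t4c.png",o)
print(bot.get_obs()["t"])
E
```

```text
30.9
```

View pics/t4c.png

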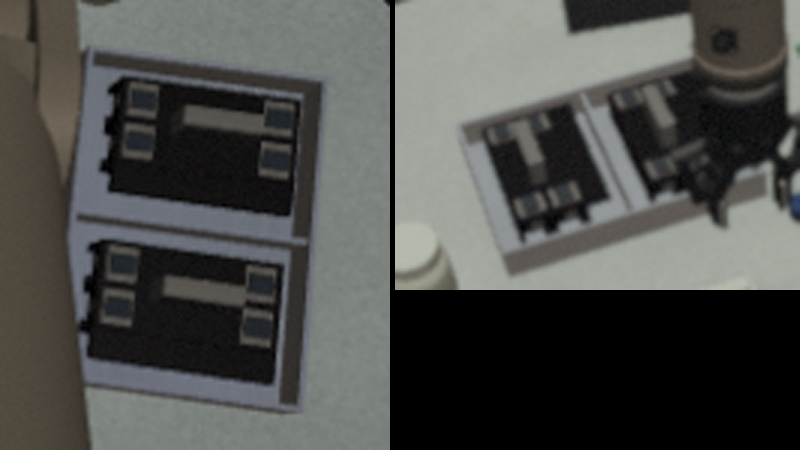

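The spent cassette, at (185,310) in the crop, lies flat and right way up in the empty bay, clear of the walls. The fresh one at (205,145) looks undisturbed.

```bash
python3 -c "
from station import bot
print(bot.hand_in())"
```

```text
the job is handed in; nothing more can be done
None
```

The spent cassette was released by pressing the hidden key, lifted out by its rib and laid flat and right way up in the tray's empty bay; the job was handed in at about 31 s, with nothing else seen to have moved.

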